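Shut the marked cooling-water valve in the covered bench box

ROBOT

A 6-joint arm with a two-finger parallel gripper is mounted at the origin on the work surface. World frame = base frame: x ahead of the robot, y to its left, z up, the work surface at z = 0. Lengths are in m, angles in degrees, forces in N, time in s.
With the tool pointing down it reaches from about 0.375 to 0.925 m from the base axis. Payload 5.7 kg.
Tool frame: the origin (TCP) lies between the finger pads; the fingertips stand 14 mm ahead of it and the grasp point (between the pads) lies 5 mm behind it; z points along the fingers, y is the direction in which the jaws open and shut (so a half turn about z gives the same grasp; the last joint's range is limited). The gripper opens to 85 mm and grips with 20 to 120 N. Pads are 22 mm wide; open, the fingers measure 114 mm over their backs; the gripper's body (76 mm by 85 mm) begins 54 mm behind the grasp point. The pads swing forward as they close: fully open they stand 13 mm farther back than shut.
Start: joints at [67.89, 20.558, 86.54, -0, 72.909, -6.595], TCP at [0.16, 0.578, 0.245] pointing down, gripper open.
Joint ranges: [-170.27, 170.27], [-57.76, 135], [12.27, 136.19], [-55.21, 235.2], [11.17, 155.16], [-170.74, 170.74]. Speed limits (degrees/s): [136.94, 136.94, 180, 180, 180, 180].

INTERFACE

Orientations are given as [roll, pitch, yaw] about the fixed x, y, z axes, in that order (R = Rz(yaw) Ry(pitch) Rx(roll)).
In Python, from workcell import manip gives the robot as it stands.
- The arm moves only by the shell command python3 -m inch 'ROWS' [OPENING] [FORCE]. ROWS is JSON, a list of rows, each a list of 2 entries, a list of its own where there are three numbers: the shift along the tool's x, y, z in cm, then the turn about the tool's z in degrees. A call has 1 to 8 rows; each row shifts and turns the commanded pose from where the row before left it, along the tool's axes as they then stand; what a row does not reach is not made up. A row lasts 1/12 s, in which the tool goes at most 41.7 mm and 7.16 degrees, less where a joint would pass 70% of its speed; a pose out of reach is approached as far as the arm can. A call is refused whole if a number of a shift passes 4.17 or a number of a turn 7.16, either way. A call with a gripper value outside its range is refused whole. OPENING is the gripper command: -1 is shut, 1 is fully open, values between are in proportion, set as the call begins (- or left out, the last holds). The fingers move at their own pace and stop on an object; FORCE is the grip in N (left out, the last holds). Time passes only in rows, so rows that do not move let the fingers close. It gives the time, the measured TCP pose, the force and the opening at its end, in the units of the state.
- manip.sense(): the state, without advancing time (a new reading comes with each control period).
- manip.capture(name): name is "scene" or "side" or "wrist"; returns the picture (420x560x3 uint8, red, green, blue); there is no depth.
- manip.camera_info(name): a dict with "fx", "fy", "cx", "cy" (pixels), "dist" ([k1, k2, p1, p2, k3] as OpenCV has them; the pictures are not rectified), "eye" and "attitude" of the camera in the world. Camera axes: x right, y down, z forward; pixel columns grow to the right and rows downward; lengths in m; the calibration is good to about 2 mm. A picture is of the moment at which its call begins: read the wrist's pose just before it. camera_info takes no time and is no camera call; for the wrist camera it gives the pose at the moment of the call.
- manip.finish_job(): hands the job in, once; it reports no verdict.
The state is a dict: "time_s": time; "joint_positions": joint angles; "joint_velocities": joint speeds; "tau": joint torques, N m; "tcp_pos": TCP position; "tcp_rot": TCP orientation; "ft_force": force on the tool from outside, world axes, zero at the start; "moment": the same for the moment, N m; "finger_gap": finger opening in m.
Only numpy, scipy, OpenCV 4.12 (cv2) and the standard library are available. Lean on these libraries where they do the work, as an engineer would, in place of code of your own. Each camera call takes 0.05 s, during which the arm holds its last target.

TASK

Shut off the cooling water to the field coils: slide the flat cover of the valve box all the way aside to its end stop, then push the valve handle that ends in a round disc until it is fully shut against its stop. Only push, with the fingertips or the outside of the fingers: the cover must stay lying on the box, and nothing may be lifted. Leave the cover aside, and leave the other valve handle and everything standing around as they are.

Things in the scene. Friction and masses are not known exactly. Their poses are not given: they have to be found in the camera images.
- valve_box: Fixed grey box, 350 mm (x) by 360 mm (y). Origin: centre of its underside, on the work surface; z up. Runners at 70 mm height carry the cover; lips and end stops round the rim reach 80 mm. Open well: x -150 to 150, y -160 to -10 mm, floor at 12 mm. From y -10 to 180 mm a closed deck at 70 mm. A ledge at 70 mm runs along its +x side (x 175 to 245 mm). Pipe stubs at its -y end.
- cover: Loose flat aluminium cover, 320 (x) by 160 (y) by 6 mm, 0.3 to 0.65 kg, lying on the box's runners with 3 mm play. Origin: centre of its underside; axes as the box's. It starts over the well (origin at y -85 to -70 mm in the box frame) and slides to the box's +y up to the end stop (origin then at y about 92 mm). Friction holds it.
- cover_rib (a point): Middle of the upright rib on the cover's centre: 70 mm along x, 14 mm thick along y, from 6 to 28 mm above the cover's underside. This point is 17 mm above that underside, 87 mm above the work surface. Push the rib's side to slide the cover.
- handle_disc (a joint): Angle (rad) of the marked valve handle, the one ending in a round disc. It turns level about an upright axis: at 0 (open) it points to the box's -y, at 1.571 (shut, at its stop) to the box's +x; the value grows as it shuts (counterclockwise from above). Starts at 0 to 0.3. About 2 N at the disc turns it; it stays where it is left.
- disc_pivot (a point): Upright turning axis of the marked handle, at the handle's mid-height (50 mm above the work surface). In the box frame y = -50 mm and x = -85 or 50 mm: the marked and the plain valve may have swapped places.
- disc_end (a point): Centre of the steel disc on the end of the marked handle: 36 mm across, from 43 to 57 mm above the work surface, 60 mm from the turning axis. A bar 12 mm wide joins it to a hub 24 mm across.
- handle_plain (a joint): Angle (rad) of the other valve's handle, a plain straight bar with no disc; same directions and stiffness as the marked one. To be left alone.
- plain_end (a point): Point near the end of the plain handle, 60 mm from its turning axis, at 50 mm height; the bar is 12 mm wide and ends 18 mm farther out. Its turning axis is at y = -50 mm in the box frame, at whichever of the two x places the marked valve does not have.
- cap: Brass stepped blanking cap, 34 mm across, 26 mm high, standing on the box's rear ledge. Loose bystander, not to be disturbed. Origin: centre of its underside.
- nut: Brass ring nut, 38 mm across, 14 mm high, lying on the box's rear ledge. Loose bystander, not to be disturbed. Origin: centre of its underside.
- compass: Round black compass, 64 mm across, 17 mm high, lying beside the box, on its -y side. Loose bystander, not to be disturbed. Origin: centre of its underside.
- screwdriver: Red-handled screwdriver about 215 mm long and 26 mm high, lying beside the box, on its +y side. Loose bystander, not to be disturbed. Origin: about the middle of its length, on the surface; it lies along its own x, handle to -x.
- mug: White mug, 80 mm across, 90 mm high, handle at its +y side. Loose bystander, not to be disturbed. Origin: centre of its underside.
- jar: Small glass jar, 60 mm across, 70 mm high. Loose bystander, not to be disturbed. Origin: centre of its underside.
- weight: Steel laboratory weight with a thin neck, 44 mm across, 50 mm high. Loose bystander, not to be disturbed. Origin: centre of its underside.

How it is judged:
By the outcome, as a careful person would: the job done as asked, in the order asked, and still so for the second after the job is handed in, with the robot touching nothing.
It also fails if it takes over 46 s, if anything falls off the work surface, if the arm or the gripper's body presses on something with over 40 N, if the wrist force passes 120 N, or if a joint passes its speed limit or range.

## Working session

There is one attempt and no reset: what is moved stays moved. The work goes in short steps, Python scripts to look and compute and a shell command to move; the robot and the scene stay as the last step left them, time stands still between calls to the robot, and variables do not carry over. Pictures are saved under pics/ and viewed, and the job is handed in when it is done.

```bash
ls; mkdir -p pics; python3 - <<'E'
from workcell import manip
import cv2
print(manip.sense())
for n in ("scene","side","wrist"):
    i=manip.camera_info(n); print(n,i)
    im=manip.capture(n); cv2.imwrite(f"pics/{n}0.png",im[:,:,::-1])
E
```

```text
pics
{'time_s': 0.0, 'joint_positions': array([ 6.78879352e+01,  2.05968283e+01,  8.66009605e+01, -1.44739750e-03,
        7.29086234e+01, -6.59445701e+00]), 'joint_velocities': array([ 0.03978635, -0.07418725,  0.07214019, -0.02981833,  0.00323943,
       -0.00200424]), 'tau': array([-3.94380850e-04, -5.27616370e+01, -2.78625619e+01, -3.73448547e-04,
        1.29434868e-02, -9.84775568e-06]), 'tcp_pos': array([0.16027764, 0.57749545, 0.24445196]), 'tcp_rot': array([-1.79894133e+02, -1.08469411e-02,  1.64482809e+02]), 'ft_force': array([ 0.10300294, -0.61261006, -0.72337501]), 'moment': array([ 0.04298273, -0.01612626,  0.02729653]), 'finger_gap': 0.08553908961807301}
scene {'fx': 462.1316257798262, 'fy': 462.1316257798262, 'cx': 281.64544847832275, 'cy': 202.37620906421114, 'dist': array([-0.0773842,  0.       ,  0.       ,  0.       ,  0.       ]), 'eye': array([1.24138277, 0.01078848, 1.02321071]), 'attitude': array([-144.48197278,    0.21295174,   88.39221937])}
side {'fx': 426.7325163127003, 'fy': 426.7325163127003, 'cx': 272.0483012652687, 'cy': 204.35627699128906, 'dist': array([0.01264547, 0.        , 0.        , 0.        , 0.        ]), 'eye': array([0.27427161, 0.67859   , 0.79000006]), 'attitude': array([-1.34820855e+02,  7.75285818e-02, -1.53757168e+02])}
wrist {'fx': 378.31663372504215, 'fy': 378.31663372504215, 'cx': 288.5650286099463, 'cy': 212.60624845061645, 'dist': array([0.02898907, 0.        , 0.        , 0.        , 0.        ]), 'eye': array([0.09580257, 0.59536005, 0.37371675]), 'attitude': array([1.64656574e+02, 1.25233873e-01, 7.44800018e+01])}
```

View pics/scene0.png

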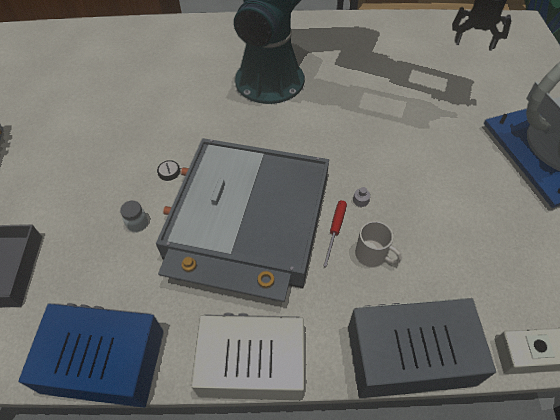

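View pics/side0.png

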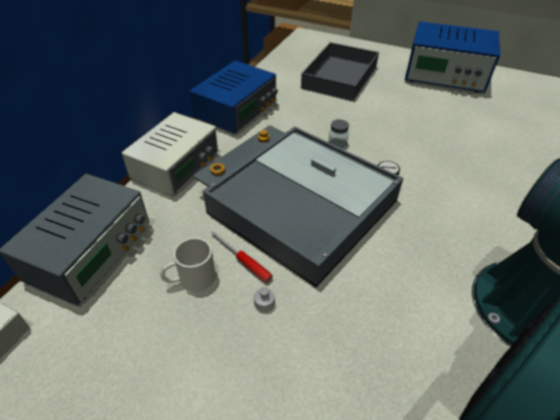

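View pics/wrist0.png

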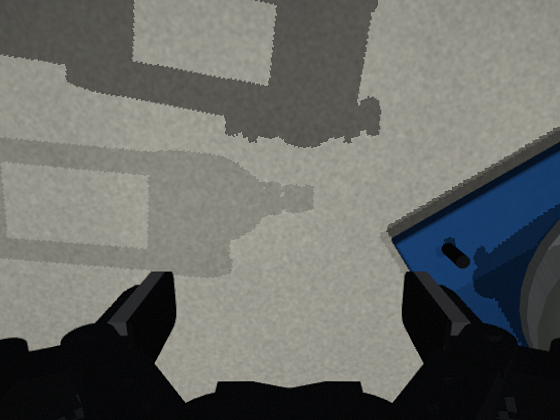

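```bash
python3 - <<'E'
import cv2
im=cv2.imread("pics/scene0.png")
cv2.imwrite("pics/scene0c.png",cv2.resize(im[130:310,110:350],None,fx=3.3,fy=3.3,interpolation=cv2.INTER_CUBIC))
im=cv2.imread("pics/side0.png")
cv2.imwrite("pics/side0c.png",cv2.resize(im[100:320,150:440],None,fx=2.7,fy=2.7,interpolation=cv2.INTER_CUBIC))
E
```

```text
(no output)
```

View pics/scene0c.png

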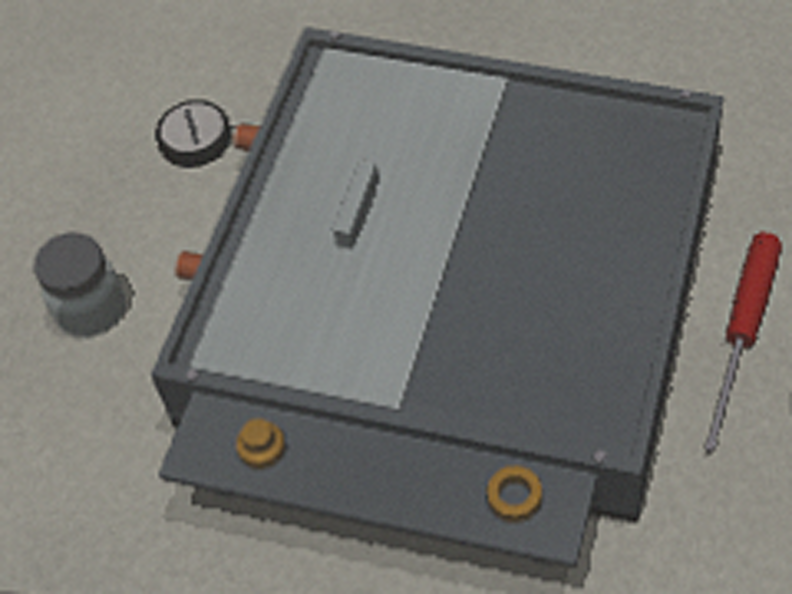

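View pics/side0c.png

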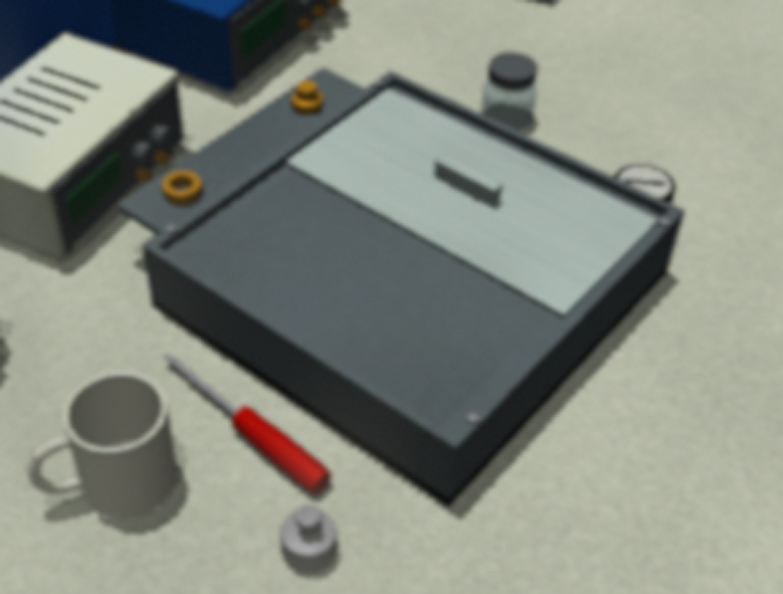

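```bash
cat > h.py <<'E'
import numpy as np, cv2
from scipy.spatial.transform import Rotation as R
from workcell import manip
def ray(name,px,info=None):
    i=info or manip.camera_info(name)
    K=np.array([[i['fx'],0,i['cx']],[0,i['fy'],i['cy']],[0,0,1]])
    u=cv2.undistortPoints(np.array([[px]],float),K,np.array(i['dist']))[0,0]
    d=R.from_euler('xyz',i['attitude'],degrees=True).as_matrix()@np.array([u[0],u[1],1])
    return np.array(i['eye']),d
def at(name,px,z,info=None):
    e,d=ray(name,px,info); return e+d*(z-e[2])/d[2]
def proj(name,P,info=None):
    i=info or manip.camera_info(name)
    K=np.array([[i['fx'],0,i['cx']],[0,i['fy'],i['cy']],[0,0,1]])
    M=R.from_euler('xyz',i['attitude'],degrees=True).as_matrix().T
    return cv2.projectPoints(np.atleast_2d(P).astype(float),cv2.Rodrigues(M)[0],-M@np.array(i['eye']),K,np.array(i['dist']))[0][:,0]
E
python3 - <<'E'
from h import *
from scipy.optimize import least_squares
loc=np.array([[-.175,-.18],[-.175,.18],[.175,-.18],[.175,.18]])
sc=np.array([(308,30),(722,98),(153,377),(643,472)])/3.3+[110,130]
sd=np.array([(682,212),(458,445),(392,75),(147,245)])/2.7+[150,100]
A=np.array([at("scene",p,.08)[:2] for p in sc]);B=np.array([at("side",p,.08)[:2] for p in sd])
print(A.round(4),B.round(4))
def f(q,D):
    c,s=np.cos(q[2]),np.sin(q[2]); return (loc@np.array([[c,s],[-s,c]])+q[:2]-D).ravel()
for D in (A,B,(A+B)/2):
    r=least_squares(f,[.6,0,0],args=(D,)); print(r.x[:2],np.degrees(r.x[2]),(r.fun*1000).round(1))
c,s=np.cos(r.x[2]),np.sin(r.x[2])
def tobox(P): d=np.array(P[:2])-r.x[:2]; return np.array([c*d[0]+s*d[1],-s*d[0]+c*d[1]])*1000
S=lambda p:np.array(p)/3.3+[110,130]; T=lambda p:np.array(p)/2.7+[150,100]
# cover edge / rib top ends
print("cover edge",tobox(at("scene",S((508,81)),.076)),tobox(at("scene",S((402,408)),.076)),tobox(at("side",T((288,160)),.076)),tobox(at("side",T((567,313)),.076)))
print("rib top scene",[tobox(at("scene",S(p),.098)) for p in ((362,162),(379,166),(337,233),(354,235))])
print("rib top side",[tobox(at("side",T(p),.098)) for p in ((437,160),(502,186))])
for n,p,z in(("cap",(257,428),.096),("nut",(516,482),.084),("compass",(193,127),.017),("jar",(70,258),.07),("sd tip",(710,452),.01),("sd h",(765,238),.02)):
    P=at("scene",S(p),z); print(n,P[:2],tobox(P))
P=at("side",T((310,512)),.05);print("weight",P,tobox(P)); P=at("side",T((120,410)),.09);print("mug",P,tobox(P))
E
```

```text
[[ 0.3445 -0.1864]
 [ 0.4313  0.1568]
 [ 0.6812 -0.2743]
 [ 0.7664  0.0732]] [[ 0.3378 -0.1887]
 [ 0.4246  0.1537]
 [ 0.6696 -0.2717]
 [ 0.7598  0.0686]]
[ 0.55585735 -0.05768732] -14.154122252346388 [-2.4 -3.1 -1.2  2.9  0.4 -0.7  3.1  0.9]
[ 0.54793398 -0.05949578] -14.345842676647043 [-4.  -1.8 -1.6  4.5  3.3 -5.6  2.2  2.9]
[ 0.55189567 -0.05859155] -14.249575536664443 [-3.2 -2.5 -1.4  3.7  1.8 -3.1  2.7  1.9]
cover edge [-153.41504521    3.48297795] [161.17333268   4.02276655] [158.17793054  -2.34049717] [-162.45143562   -2.42271256]
rib top scene [array([-29.55824681, -81.61347985]), array([-28.60982013, -67.56463386]), array([ 39.49771778, -79.93768406]), array([ 38.50094605, -66.90439509])]
rib top side [array([ 31.25855701, -74.37706049]), array([-37.70180942, -82.67660017])]
cap [ 0.73338026 -0.19187408] [208.70778716 -84.51006559]
nut [ 0.7733852  -0.01390881] [203.67642427  97.82675953]
compass [ 0.39520869 -0.29087889] [ -94.68951676 -263.70837719]
jar [ 0.56754232 -0.35555253] [  88.26103752 -283.97293801]
sd tip [0.71625401 0.128537  ] [113.24052183 221.82728459]
sd h [0.5295933  0.18776795] [-82.25661354 233.29005784]
weight [0.50820529 0.23982785 0.05      ] [-115.8009211   278.48363799]
mug [0.66998239 0.24526793 0.09      ] [ 39.65968352 323.57714735]
```

```bash
python3 -m inch '[[[-1.3,-1.5,0],0],[[-2.7,-3.03,0],0],[[-2.7,-3.03,0],0],[[-2.7,-3.03,0],0],[[-2.7,-3.03,0],0],[[-2.7,-3.03,0],0],[[-2.7,-3.03,0],0],[[-2.7,-3.03,0],0]]' -1 40
python3 -m inch '[[[-2.7,-3.03,0],0],[[-2.7,-3.03,0],0],[[-2.7,-3.03,0],0],[[-2.7,-3.03,0],0],[[-2.7,-3.03,0],0],[[-2.7,-3.03,0],0],[[-2.7,-3.03,0],0],[[-2.7,-3.03,0],0]]'
python3 -m inch '[[[-2.7,-3.03,0],0],[[-2.7,-3.03,0],0],[[-2.7,-3.03,0],0],[[-2.0,-2.2,0],0],[[-0.7,-0.83,0],0],[[0,0,0],0],[[0,0,0],0],[[0,0,0],0]]'
python3 - <<'E'
from h import *
import pickle
i=manip.camera_info("wrist");im=manip.capture("wrist");pickle.dump(i,open("w1.pkl","wb"))
cv2.imwrite("pics/w1.png",im[:,:,::-1]);print(manip.sense()['tcp_pos'],manip.sense()['tcp_rot'],i['eye'])
E
```

```text
time_s: 0.82
tcp_pos: [0.2945, 0.3034, 0.2452]
tcp_rot: [-180.0, 0.0, 164.5]
ft_force: [1.5, 0.1, 0.7]
finger_gap: -0.0004
time_s: 1.48
tcp_pos: [0.4379, 0.0119, 0.2453]
tcp_rot: [180.0, 0.0, 164.5]
ft_force: [1.0, 0.4, 0.2]
finger_gap: 0.0002
time_s: 2.15
tcp_pos: [0.5082, -0.1303, 0.245]
tcp_rot: [180.0, -0.1, 164.5]
ft_force: [-0.3, -1.3, -0.5]
finger_gap: -0.0001
[ 0.50821391 -0.13012584  0.24512818] [ 1.79972664e+02 -8.29108880e-02  1.64550954e+02] [ 0.44379971 -0.11289076  0.3742465 ]
```

View pics/w1.png

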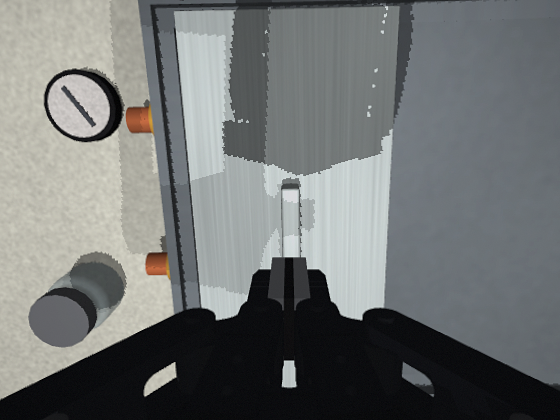

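```bash
python3 - <<'E'
from h import *
import pickle
i=pickle.load(open("w1.pkl","rb"))
im=cv2.imread("pics/w1.png")
cv2.imwrite("pics/w1c.png",cv2.resize(im[150:300,190:410],None,fx=3.6,fy=3.6,interpolation=cv2.INTER_CUBIC))
for n,p,z in (("box -x-y corner",(139,1),.08),("lip lower",(174,312),.08),("rib L",(282,188),.098),("rib R",(299,188),.098),("ribL2",(282,255),.098),("ribR2",(300,255),.098),("cover R top",(398,10),.076),("cover R bot",(385,305),.076)):
    P=at("wrist",p,z,i);print(n,P.round(4))
E
```

```text
box -x-y corner [ 0.3473 -0.1934  0.08  ]
lip lower [ 0.5804 -0.2534  0.08  ]
rib L [ 0.4968 -0.1326  0.098 ]
rib R [ 0.5002 -0.1204  0.098 ]
ribL2 [ 0.548 -0.147  0.098]
ribR2 [ 0.5518 -0.1335  0.098 ]
cover R top [ 0.3998 -0.0204  0.076 ]
cover R bot [ 0.6251 -0.0758  0.076 ]
```

View pics/w1c.png

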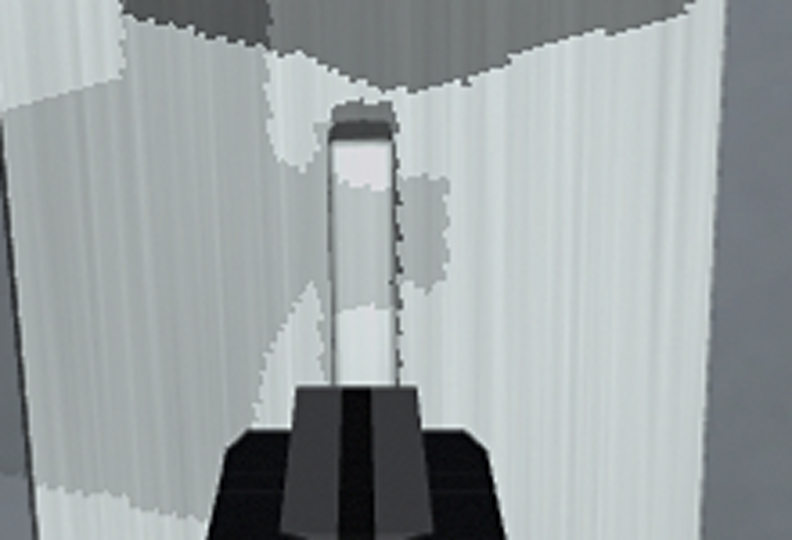

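```bash
python3 -m inch '[[[-1.2,-1.3,0],-1.3],[[-1.33,-1.33,0],0],[[0,0,2],0],[[0,0,3],0],[[0,0,3.5],0],[[0,0,2.5],0],[[0,0,1.5],0],[[0,0,0],0]]'
python3 -m inch '[[[0,0,0],0],[[0,0,0],0]]'
python3 - <<'E'
from h import *
import pickle
i=manip.camera_info("wrist");im=manip.capture("wrist");pickle.dump(i,open("w2.pkl","wb"))
s=manip.sense();print(s['tcp_pos'],s['tcp_rot'],s['ft_force'])
im2=manip.capture("side")
a=cv2.resize(im[120:330,170:410,::-1],None,fx=1.7,fy=1.7,interpolation=cv2.INTER_CUBIC)
b=cv2.resize(im2[100:220,230:420,::-1],None,fx=2.1,fy=357/120,interpolation=cv2.INTER_CUBIC)
cv2.imwrite("pics/w2.png",np.hstack([a,b[:357,:390]]))
E
```

```text
time_s: 2.87
tcp_pos: [0.524, -0.1609, 0.1173]
tcp_rot: [179.9, -0.4, 165.9]
ft_force: [-0.1, -0.5, -0.1]
finger_gap: 0.0001
time_s: 3.03
tcp_pos: [0.5277, -0.1632, 0.1216]
tcp_rot: [-180.0, 0.1, 165.8]
ft_force: [0.1, -0.5, 0.4]
finger_gap: -0.0002
[ 0.52803893 -0.16351201  0.12191979] [-1.79968033e+02  1.48318762e-01  1.65835447e+02] [ 0.1937542   0.86789148 -0.11654495]
```

View pics/w2.png

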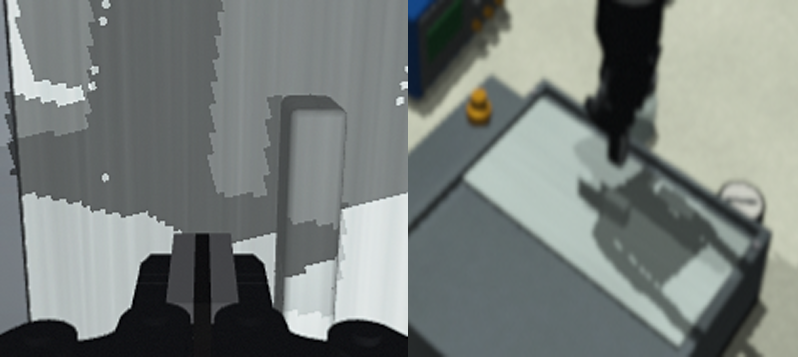

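```bash
python3 -m inch '[[[0,0,1.0],0],[[0,0,0.9],0],[[0,0,0.6],0],[[0,0,0.2],0],[[0,0,0],0],[[0,0,0],0]]'
python3 - <<'E'
from h import *
s=manip.sense();print(s['tcp_pos'],s['tcp_rot'],s['ft_force'])
im=manip.capture("wrist");im2=manip.capture("side")
a=cv2.resize(im[120:330,170:410,::-1],None,fx=1.7,fy=1.7,interpolation=cv2.INTER_CUBIC)
b=cv2.resize(im2[100:220,230:420,::-1],None,fx=2.1,fy=357/120,interpolation=cv2.INTER_CUBIC)
cv2.imwrite("pics/w3.png",np.hstack([a,b[:357,:390]]))
E
```

```text
time_s: 3.63
tcp_pos: [0.5268, -0.1637, 0.0929]
tcp_rot: [180.0, -0.0, 165.8]
ft_force: [0.3, 0.6, -0.5]
finger_gap: 0.0003
[ 0.52682051 -0.16366404  0.09293662] [ 1.79996583e+02 -4.64721571e-02  1.65776597e+02] [ 0.32035422  0.5730634  -0.52932047]
```

View pics/w3.png

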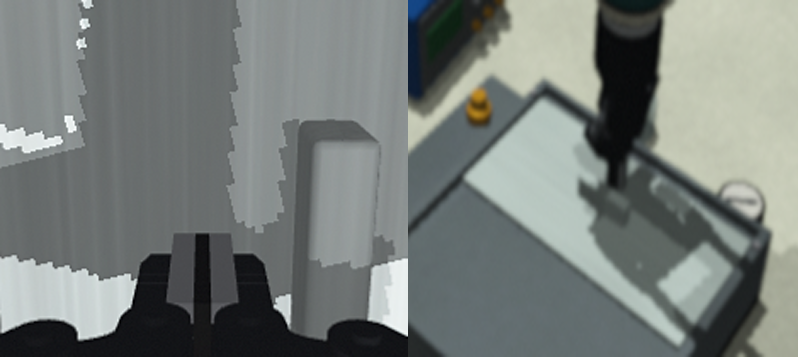

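```bash
python3 -m inch '[[[0,0.5,-0.15],0],[[0,0.5,0],0],[[0,0.5,0],0],[[0,0.5,0],0],[[0,0.7,0],0],[[0,0.8,0],0],[[0,0.8,0],0],[[0,0.8,0],0]]'
python3 - <<'E'
from h import *
s=manip.sense();print(s['tcp_pos'],s['tcp_rot'],s['ft_force'])
im=manip.capture("wrist");im2=manip.capture("side")
a=cv2.resize(im[120:330,170:410,::-1],None,fx=1.7,fy=1.7,interpolation=cv2.INTER_CUBIC)
b=cv2.resize(im2[100:220,230:420,::-1],None,fx=2.1,fy=357/120,interpolation=cv2.INTER_CUBIC)
cv2.imwrite("pics/w4.png",np.hstack([a,b[:357,:390]]))
E
```

```text
time_s: 4.4
tcp_pos: [0.5399, -0.1135, 0.095]
tcp_rot: [-180.0, 0.0, 165.8]
ft_force: [0.1, -3.2, 2.9]
finger_gap: 0.0002
[ 0.53988378 -0.1134532   0.09498546] [-1.79986183e+02  2.06746425e-02  1.65795420e+02] [ 0.1333102  -3.18079444  2.91335279]
```

View pics/w4.png

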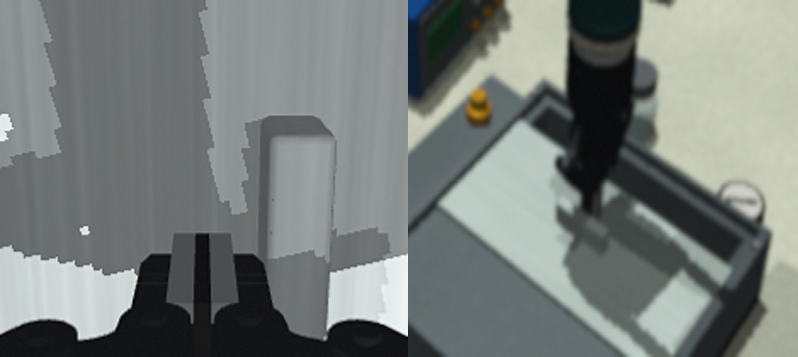

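```bash
python3 -m inch '[[[0,1.2,0],0],[[0,1.3,0],0],[[0,1.3,0],0],[[0,1.3,0],0],[[0,1.3,0],0],[[0,1.3,0],0],[[0,1.0,0],0],[[0,0.8,0],0]]'
python3 -m inch '[[[0,0.6,0],0],[[0,0.5,0],0],[[0,0.5,0],0]]'
python3 -m inch '[[[0,0.4,0],0],[[0,0.3,0],0]]'
python3 -m inch '[[[0,0.3,0],0],[[0,0.3,0],0]]'
```

```text
time_s: 5.17
tcp_pos: [0.5631, -0.0205, 0.0947]
tcp_rot: [180.0, -0.0, 165.8]
ft_force: [-0.4, -0.7, -0.8]
finger_gap: -0.0006
time_s: 5.42
tcp_pos: [0.5669, -0.0063, 0.0948]
tcp_rot: [-180.0, -0.0, 165.8]
ft_force: [-0.7, -1.8, -0.4]
finger_gap: -0.0001
time_s: 5.58
tcp_pos: [0.5686, 0.0003, 0.0948]
tcp_rot: [-180.0, -0.0, 165.8]
ft_force: [-0.7, -1.2, -0.6]
finger_gap: 0.0001
time_s: 5.75
tcp_pos: [0.57, 0.006, 0.0948]
tcp_rot: [-180.0, -0.0, 165.8]
ft_force: [-0.1, -2.0, -1.5]
finger_gap: -0.0001
```

```bash
python3 -m inch '[[[0,0.3,0],0],[[0,0.2,0],0]]'
python3 -m inch '[[[0,0.2,0],0],[[0,0.2,0],0]]'
python3 - <<'E'
from h import *
import pickle
s=manip.sense();print(s['tcp_pos'],s['tcp_rot'],s['ft_force'])
im=manip.capture("wrist");im2=manip.capture("scene")
a=cv2.resize(im[120:330,170:410,::-1],None,fx=1.7,fy=1.7,interpolation=cv2.INTER_CUBIC)
b=cv2.resize(im2[130:310,150:340,::-1],None,fx=2.05,fy=357/180,interpolation=cv2.INTER_CUBIC)
cv2.imwrite("pics/w5.png",np.hstack([a,b[:357,:390]]))
E
```

```text
time_s: 5.92
tcp_pos: [0.5708, 0.0091, 0.0948]
tcp_rot: [-179.8, -0.0, 165.9]
ft_force: [-3.2, -16.8, 0.3]
finger_gap: 0.0
time_s: 6.08
tcp_pos: [0.5708, 0.0094, 0.0949]
tcp_rot: [-179.4, -0.0, 166.0]
ft_force: [-7.3, -31.8, 5.1]
finger_gap: -0.0003
[0.5708483  0.0094171  0.09490282] [-1.79434667e+02 -4.35480450e-02  1.65975271e+02] [ -7.27462974 -31.773815     5.0811804 ]
```

View pics/w5.png

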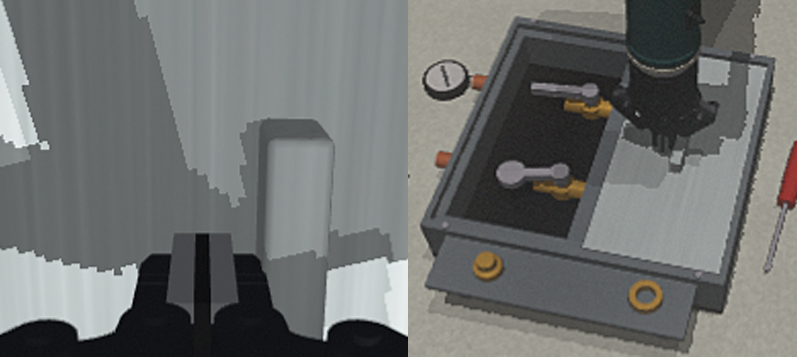

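```bash
python3 -m inch '[[[0,-0.6,0],0],[[0,-1.0,0],0],[[0,-1.4,0],0],[[0,0,-2],0],[[0,0,-4],0],[[0,0,-4],0],[[-1.5,-1.5,-2],0],[[-2.7,-2.5,0],0]]'
python3 -m inch '[[[-2.7,-2.5,0],0],[[-2.7,-2.5,0],0],[[-2.5,-2,0],0],[[-1,-1,0],0],[[0,0,0],0],[[0,0,0],0],[[0,0,0],0]]'
python3 - <<'E'
from h import *
import pickle
i=manip.camera_info("wrist");im=manip.capture("wrist");pickle.dump(i,open("w6.pkl","wb"))
s=manip.sense();print(s['tcp_pos'],s['tcp_rot'],s['ft_force'],s['joint_positions'])
cv2.imwrite("pics/w6.png",im[:,:,::-1])
im2=manip.capture("scene");cv2.imwrite("pics/s6.png",im2[:,:,::-1])
cv2.imwrite("pics/s6c.png",cv2.resize(im2[130:310,150:340,::-1],None,fx=3.3,fy=3.3,interpolation=cv2.INTER_CUBIC))
E
```

```text
time_s: 6.85
tcp_pos: [0.5972, -0.0624, 0.2208]
tcp_rot: [179.9, 0.4, 165.9]
ft_force: [1.4, -0.2, 0.1]
finger_gap: 0.0003
time_s: 7.43
tcp_pos: [0.6611, -0.1617, 0.2144]
tcp_rot: [180.0, -0.1, 165.8]
ft_force: [-0.2, 0.3, 0.4]
finger_gap: -0.0001
[ 0.66116211 -0.16139996  0.21460279] [ 1.79960577e+02 -9.51977840e-02  1.65833327e+02] [-0.29668422  0.12392146  0.51302789] [-1.95449941e+01  2.86543661e+01  7.76557824e+01  3.15820890e-02
  7.37883277e+01 -9.53871314e+01]
```

View pics/w6.png

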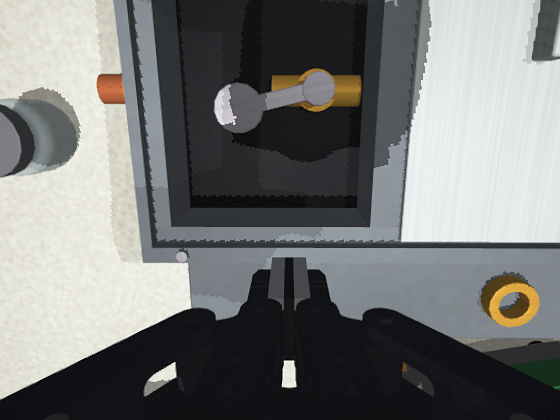

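View pics/s6c.png

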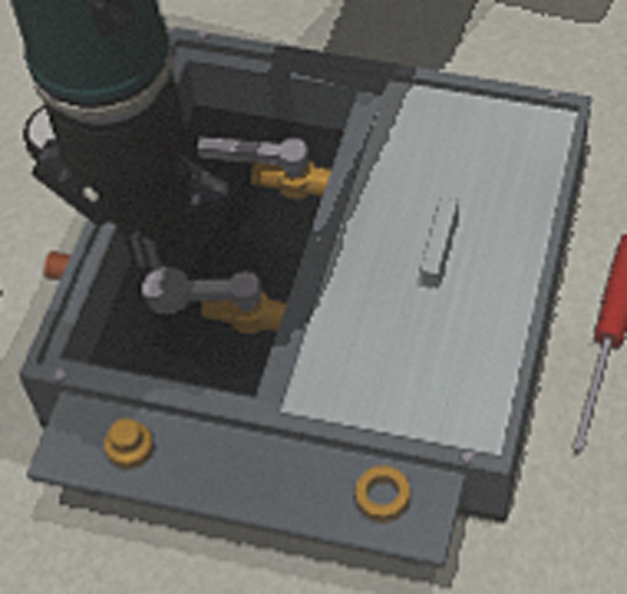

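```bash
python3 - <<'E'
from h import *
import pickle
i=pickle.load(open("w6.pkl","rb"))
im=cv2.imread("pics/w6.png")
c0=np.array([.552,-.0586]);t=np.radians(-14.2);c,s=np.cos(t),np.sin(t)
box=lambda P:(np.array([[c,s],[-s,c]])@(P[:2]-c0)*1000).round(1)
for n,p,z in (("disc",(239,107),.057),("hub",(318,89),.057),("discL",(214,105),.057),("discR",(263,108),.057),("+x-y corner",(142,262),.08),("cover -y,+x corner",(401,242),.076),("ring nut",(512,303),.084),("wall top inner",(374,228),.07)):
    P=at("wrist",p,z,i);print(n,P.round(4),box(P))
S=lambda p:np.array(p)/3.3+[150,130]
for n,p,z in (("disc",(165,290),.057),("hub",(245,285),.06),("rib+x L",(420,277),.098),("rib+x R",(440,279),.098),("cov+y+x",(502,456),.076),("cov+y-x",(578,113),.076),("box+x+y",(512,470),.08),("box-x+y",(590,98),.08)):
    P=at("scene",S(p),z);print(n,P.round(4),box(P))
P=at("scene",S((165,290)),.057)
E
```

```text
disc [ 0.586  -0.1803  0.057 ] [  62.8 -109.6]
hub [ 0.588  -0.1217  0.057 ] [ 50.4 -52.4]
discL [ 0.5803 -0.1975  0.057 ] [  61.5 -127.7]
discR [ 0.591  -0.1635  0.057 ] [ 63.5 -92.2]
+x-y corner [ 0.6762 -0.2786  0.08  ] [ 174.4 -182.8]
cover -y,+x corner [ 0.7098 -0.0877  0.076 ] [160.1  10.5]
ring nut [ 0.7746 -0.0175  0.084 ] [205.7  94.5]
wall top inner [ 0.6963 -0.1043  0.07  ] [151.1  -8.9]
disc [ 0.5935 -0.1802  0.057 ] [  70.1 -107.7]
hub [ 0.5927 -0.1188  0.06  ] [ 54.3 -48.4]
rib+x L [0.6152 0.0144 0.098 ] [43.3 86.2]
rib+x R [0.6174 0.0289 0.098 ] [ 41.9 100.9]
cov+y+x [0.7519 0.0679 0.076 ] [162.8 171.7]
cov+y-x [0.4436 0.1462 0.076 ] [-155.3  172. ]
box+x+y [0.7649 0.0739 0.08  ] [173.9 180.7]
box-x+y [0.4313 0.1568 0.08  ] [-169.8  179.2]
```

```bash
python3 -m inch '[[[2,-0.7,0],0],[[3.5,-1.2,0],0],[[3.5,-1.2,0],0],[[2.1,-0.8,1],0],[[0,0,3],0],[[0,0,3.5],0],[[0,0,1.5],0],[[0,0,0],0]]'
python3 -m inch '[[[0,0,0],0],[[0,0,0],0]]'
python3 - <<'E'
from h import *
import pickle
i=manip.camera_info("wrist");im=manip.capture("wrist");s=manip.sense()
c0=np.array([.552,-.0586]);t=np.radians(-14.2);c,sn=np.cos(t),np.sin(t)
print(s['tcp_pos'],s['tcp_rot'],s['ft_force'],np.array([[c,sn],[-sn,c]])@(s['tcp_pos'][:2]-c0)*1000)
im2=manip.capture("side")
b=cv2.resize(im2[100:240,230:420,::-1],None,fx=3,fy=3,interpolation=cv2.INTER_CUBIC)
a=cv2.resize(im[:,60:500,::-1],(440,420))[:420]
cv2.imwrite("pics/w7.png",np.hstack([cv2.resize(a,(350,334)),cv2.resize(b,(440,334))]))
E
```

```text
time_s: 8.2
tcp_pos: [0.5417, -0.171, 0.1217]
tcp_rot: [179.9, -0.4, 165.8]
ft_force: [-0.2, -0.2, -0.1]
finger_gap: 0.0002
time_s: 8.37
tcp_pos: [0.546, -0.1732, 0.1262]
tcp_rot: [-180.0, 0.1, 165.8]
ft_force: [0.9, 0.4, 1.0]
finger_gap: 0.0002
[ 0.54640276 -0.17346629  0.12648401] [-1.79967282e+02  1.61482044e-01  1.65826841e+02] [ 0.24872382  0.08373436 -0.0162925 ] [  22.75133159 -112.72963515]
```

View pics/w7.png

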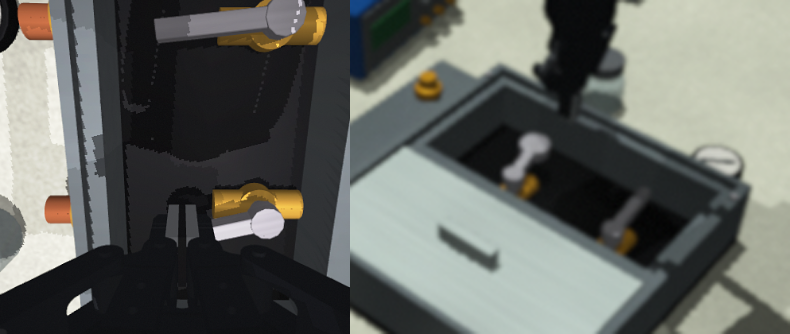

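```bash
python3 -m inch '[[[0.3,0,1.5],0],[[0,0,2.5],0],[[0,0,2.2],0],[[0,0,1.2],0],[[0,0,0.3],0],[[0,0,0],0],[[0,0,0],0]]'
python3 - <<'E'
from h import *
im=manip.capture("wrist");s=manip.sense()
c0=np.array([.552,-.0586]);t=np.radians(-14.2);c,sn=np.cos(t),np.sin(t)
print(s['tcp_pos'],s['tcp_rot'],s['ft_force'],np.array([[c,sn],[-sn,c]])@(s['tcp_pos'][:2]-c0)*1000)
im2=manip.capture("scene")
b=cv2.resize(im2[130:270,130:320,::-1],None,fx=3,fy=3,interpolation=cv2.INTER_CUBIC)
a=im[:,60:500,::-1]
cv2.imwrite("pics/w8.png",np.hstack([cv2.resize(a,(350,334)),cv2.resize(b,(440,334))]))
E
```

```text
time_s: 9.05
tcp_pos: [0.5433, -0.1731, 0.049]
tcp_rot: [-180.0, 0.1, 165.8]
ft_force: [0.5, 0.5, -0.0]
finger_gap: -0.0
[ 0.54344149 -0.17318778  0.04920926] [-1.79967970e+02  1.41115998e-01  1.65789366e+02] [-0.43141414  0.06362654 -0.16365401] [  19.81221643 -113.18605478]
```

View pics/w8.png

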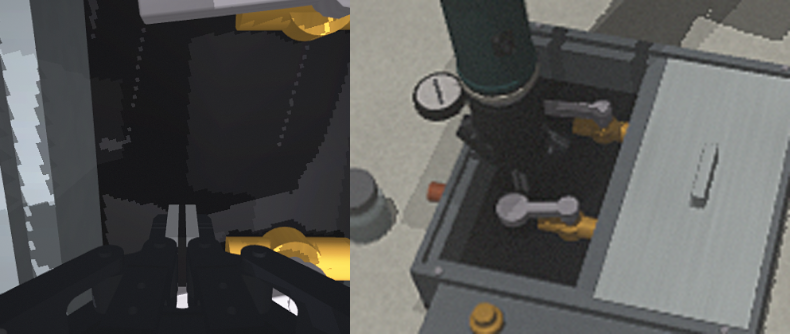

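```bash
python3 - <<'E'
import numpy as np
p=np.array([19.8,-113.2])
for th in list(np.arange(.2,1.58,.115))+[1.6]:
    n=np.array([np.cos(th),np.sin(th)]);D=np.array([50+60*np.sin(th),-50-60*np.cos(th)])
    h=min(11/abs(n[0]) if n[0]>.01 else 99,14.5/max(n[1],.01))
    q=D-n*(18+h);d=q-p
    print(round(th,3),q.round(1),"tool cm x,y",(-d/10)[0].round(2),(d/10)[1].round(2));p=q
E
```

```text
0.2 [  33.3 -114.6] tool cm x,y -1.35 -0.14
0.315 [  40.5 -116.2] tool cm x,y -0.72 -0.16
0.43 [  47.7 -117.1] tool cm x,y -0.72 -0.09
0.545 [  54.7 -117.3] tool cm x,y -0.71 -0.02
0.66 [  61.6 -117. ] tool cm x,y -0.69 0.03
0.775 [  68.1 -116.2] tool cm x,y -0.66 0.07
0.89 [  74.3 -115.3] tool cm x,y -0.62 0.09
1.005 [  81.8 -111.9] tool cm x,y -0.75 0.35
1.12 [  89.1 -106.8] tool cm x,y -0.74 0.5
1.235 [  95.7 -101.3] tool cm x,y -0.65 0.56
1.35 [101.3 -95.2] tool cm x,y -0.57 0.61
1.465 [106.2 -88.7] tool cm x,y -0.49 0.65
1.6 [110.9 -80.7] tool cm x,y -0.47 0.8
```

```bash
python3 -m inch '[[[-0.6,0,0],0],[[-0.75,0,0],0],[[-0.7,0,0],0],[[-0.7,0,0],0],[[-0.7,-0.05,0],0],[[-0.68,0.03,0],0]]'
python3 - <<'E'
from h import *
s=manip.sense()
c0=np.array([.552,-.0586]);t=np.radians(-14.2);c,sn=np.cos(t),np.sin(t)
print(s['tcp_pos'],s['tcp_rot'],s['ft_force'],np.array([[c,sn],[-sn,c]])@(s['tcp_pos'][:2]-c0)*1000)
im2=manip.capture("scene")
cv2.imwrite("pics/w9.png",cv2.resize(im2[130:310,130:340,::-1],None,fx=3,fy=3,interpolation=cv2.INTER_CUBIC))
E
```

```text
time_s: 9.65
tcp_pos: [0.5823, -0.1829, 0.0475]
tcp_rot: [180.0, -0.1, 165.8]
ft_force: [-3.0, 1.5, 0.5]
finger_gap: -0.0001
[ 0.58232917 -0.18290138  0.04752884] [ 1.79988797e+02 -9.00587880e-02  1.65788934e+02] [-3.04623755  1.489339    0.45205548] [  59.89451959 -113.06342655]
```

View pics/w9.png

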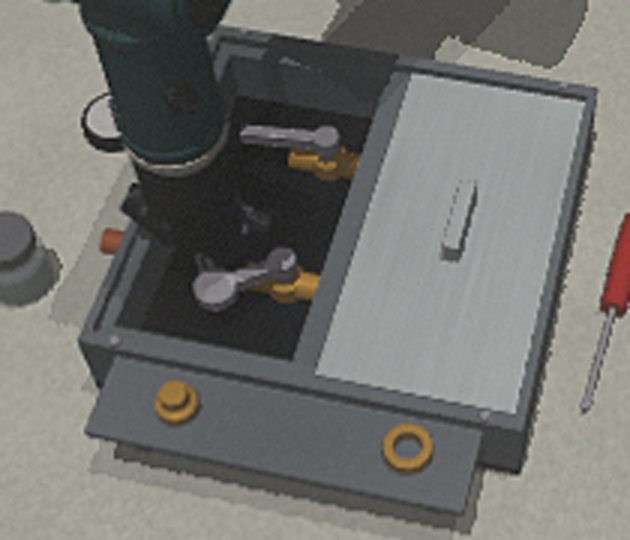

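```bash
python3 -m inch '[[[-0.66,0,0],0],[[-0.65,0.1,0],0],[[-0.7,0.3,0],0],[[-0.7,0.45,0],0],[[-0.65,0.55,0],0]]'
python3 - <<'E'
from h import *
s=manip.sense()
c0=np.array([.552,-.0586]);t=np.radians(-14.2);c,sn=np.cos(t),np.sin(t)
print(s['tcp_pos'],s['tcp_rot'],s['ft_force'],np.array([[c,sn],[-sn,c]])@(s['tcp_pos'][:2]-c0)*1000)
im2=manip.capture("scene")
cv2.imwrite("pics/w10.png",cv2.resize(im2[130:310,130:340,::-1],None,fx=3,fy=3,interpolation=cv2.INTER_CUBIC))
E
```

```text
time_s: 10.12
tcp_pos: [0.6192, -0.1779, 0.0478]
tcp_rot: [-180.0, 0.0, 165.8]
ft_force: [-2.5, -0.8, -0.5]
finger_gap: -0.0002
[ 0.61919049 -0.17794744  0.0477994 ] [-1.79965867e+02  2.38295620e-02  1.65774589e+02] [-2.51339755 -0.8242869  -0.5472664 ] [ 94.41431343 -99.21849601]
```

View pics/w10.png

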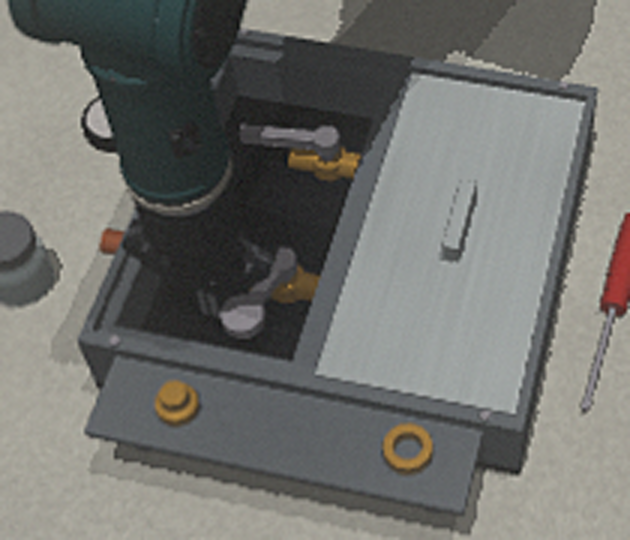

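```bash
python3 -m inch '[[[-0.45,0.5,0],0],[[-0.4,0.5,0],0],[[-0.25,0.45,0],0]]'
python3 -m inch '[[[0,0.3,0],0],[[0,0.2,0],0]]'
python3 -m inch '[[[0,0.2,0],0]]'
```

```text
time_s: 10.42
tcp_pos: [0.6337, -0.1663, 0.0481]
tcp_rot: [-180.0, 0.1, 165.8]
ft_force: [-1.8, -1.5, 0.6]
finger_gap: -0.0001
time_s: 10.58
tcp_pos: [0.6345, -0.1647, 0.0482]
tcp_rot: [-179.7, 0.2, 165.9]
ft_force: [-5.1, -19.9, -1.9]
finger_gap: 0.0001
time_s: 10.67
tcp_pos: [0.6346, -0.1645, 0.0483]
tcp_rot: [-179.5, 0.2, 165.9]
ft_force: [-6.8, -26.0, -2.0]
finger_gap: 0.0001
```

```bash
python3 -m inch '[[[0,-0.6,0],0],[[0,-1.0,0],0],[[0,-0.8,0],0],[[0,0,-2],0],[[0,0,-4],0],[[0,0,-4],0],[[0,0,-4],0],[[0,0,-3],0]]'
python3 -m inch '[[[-2,0,0],0],[[-3,1,0],0],[[-1,0.5,0],0],[[0,0,0],0],[[0,0,0],0],[[0,0,0],0]]'
python3 - <<'E'
from h import *
import pickle
i=manip.camera_info("wrist");im=manip.capture("wrist");pickle.dump(i,open("w11.pkl","wb"))
s=manip.sense();print(s['tcp_pos'],s['ft_force'])
cv2.imwrite("pics/w11.png",im[:,:,::-1])
im2=manip.capture("scene");cv2.imwrite("pics/s11.png",im2[:,:,::-1])
cv2.imwrite("pics/s11c.png",cv2.resize(im2[130:310,110:410,::-1],None,fx=2.6,fy=2.6,interpolation=cv2.INTER_CUBIC))
im2=manip.capture("side");cv2.imwrite("pics/d11.png",im2[:,:,::-1])
E
```

```text
time_s: 11.33
tcp_pos: [0.6294, -0.1831, 0.2216]
tcp_rot: [180.0, 0.2, 165.8]
ft_force: [1.8, -0.2, 0.2]
finger_gap: -0.0003
time_s: 11.83
tcp_pos: [0.6892, -0.1829, 0.2174]
tcp_rot: [180.0, -0.1, 165.8]
ft_force: [0.1, 0.5, 0.7]
finger_gap: 0.0
[ 0.68904218 -0.18295638  0.21744435] [-0.19433766 -0.12542823  0.13924178]
```

View pics/w11.png

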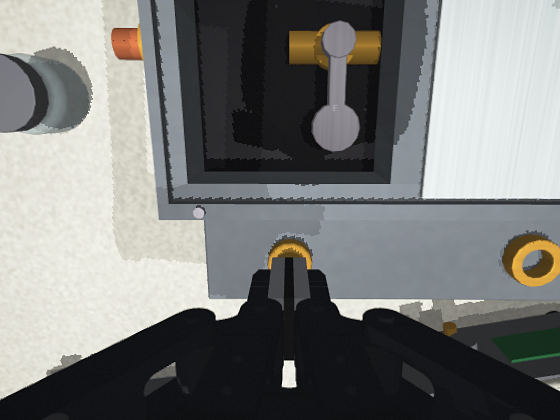

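View pics/s11c.png

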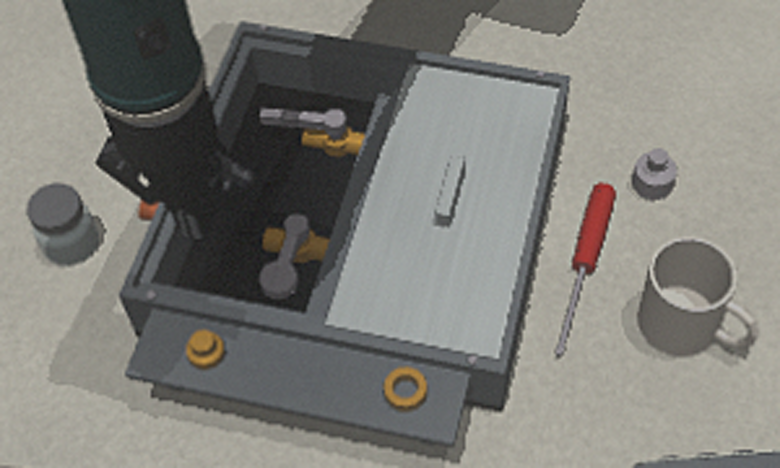

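View pics/d11.png

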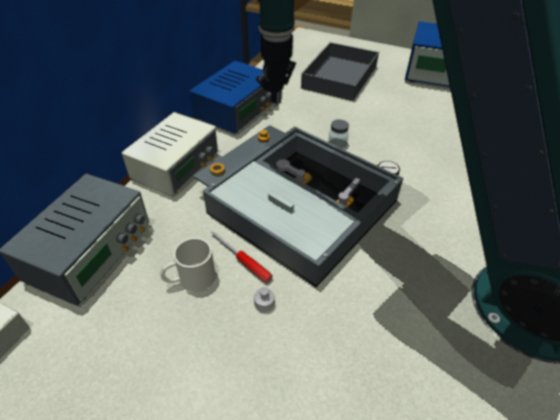

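```bash
python3 - <<'E'
from h import *
import pickle
i=pickle.load(open("w11.pkl","rb"))
c0=np.array([.552,-.0586]);t=np.radians(-14.2);c,s=np.cos(t),np.sin(t)
box=lambda P:(np.array([[c,s],[-s,c]])@(P[:2]-c0)*1000).round(1)
d=box(at("wrist",(336,128),.057,i));h=box(at("wrist",(339,40),.057,i));v=d-h
print(d,h,np.arctan2(v[0],-v[1]),"lip dir",box(at("wrist",(172,200),.08,i)),box(at("wrist",(420,198),.08,i)))
print("cover -y edge",box(at("wrist",(423,185),.076,i)))
a=cv2.imread("pics/scene0.png");b=cv2.imread("pics/s11.png")
for n,(x,y,w,hh) in dict(cap=(178,250,22,24),nut=(255,268,24,22),sd=(318,195,34,75),weight=(350,183,24,26),mug=(350,218,55,50),jar=(118,198,32,34)).items():
    print(n,cv2.absdiff(a[y:y+hh,x:x+w],b[y:y+hh,x:x+w]).mean().round(2))
E
```

```text
[110.4 -51.9] [ 50.3 -51.9] 1.5707963267948966 lip dir [ 160.1 -171.5] [158.7   7.4]
cover -y edge [149.9  10.1]
cap 8.48
nut 16.6
sd 23.71
weight 21.88
mug 20.54
jar 16.68
```

```bash
python3 - <<'E'
import cv2,numpy as np
a=cv2.imread("pics/scene0.png",0);b=cv2.imread("pics/s11.png",0)
print(a.mean(),b.mean())
for n,(x,y,w,hh) in dict(cap=(178,250,22,24),nut=(255,268,24,22),sd=(318,195,34,75),weight=(350,183,24,26),mug=(350,218,55,50),jar=(118,198,32,34)).items():
    r=cv2.matchTemplate(b[y-6:y+hh+6,x-6:x+w+6],a[y:y+hh,x:x+w],cv2.TM_CCOEFF_NORMED);_,m,_,l=cv2.minMaxLoc(r);print(n,round(m,3),l[0]-6,l[1]-6)
E
```

```text
114.86990646258504 127.0426275510204
cap 0.946 0 0
nut 0.991 0 0
sd 0.998 0 0
weight 0.998 0 0
mug 0.998 0 0
jar 0.998 0 0
```

Nothing around the box has moved and the differences are only exposure. The cover sits at its stop and the handle reads 1.571 rad, so I'm handing the job in.

```bash
python3 -c "
from workcell import manip
print(manip.finish_job())"
```

```text
the job is handed in; nothing more can be done
None
```

The cover is slid to its end stop and the disc handle is shut against its stop. I handed the job in at about 12 s of robot time, with the gripper raised clear of everything.

- **Cover:** I pushed its rib with the shut fingers until it stopped moving and the force rose to about 33 N. In the images its near edge then lay at about y 10 mm in the box frame, so its origin is about 91 mm. It is still lying on the runners.
- **Disc handle:** I pushed it round from about 0.2 rad until the force rose to about 27 N at the stop. The last wrist picture puts it at 1.57 rad, with the disc at about (110, -52) mm in the box frame.
- **Bystanders:** The cap, nut, screwdriver, weight, mug and jar show no shift between the first and last scene pictures. I checked the compass only by eye: it looks unmoved in the side picture but was hidden by the arm in the last scene picture.
- **Plain handle:** It still points to the box's -y side as before. I checked that by eye and did not measure its angle.
- **Disagreement:** In the first pictures the scene and side cameras differed by about 8 mm on the box position. I used the mean, and the wrist camera and both contacts agreed with it to about 2 mm.

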